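Nip a rail blank in the mortising jig with its sunk knob

ROBOT

A 6-joint arm with a two-finger parallel gripper is mounted at the origin on the work surface. World frame = base frame: x ahead of the robot, y to its left, z up, the work surface at z = 0. Lengths are in m, angles in rad, forces in N, time in s.
With the tool pointing down it reaches from about 0.375 to 0.75 m from the base axis. Payload 9 kg.
Tool frame: the origin (TCP) lies at the centre of the arm's flange, where the gripper is bolted on; the fingertips stand 173 mm ahead of it and the grasp point (between the pads) lies 155 mm ahead of it (tip_reach is the distance from the TCP to the fingertips, in m); z points along the fingers, x is the direction in which the jaws open and shut, and the axes are right-handed (so a half turn about z gives the same grasp; the last joint's range is limited). The gripper opens to 85 mm and grips with 20 to 120 N. Pads are 22 mm wide; open, the fingers measure 114 mm over their backs; the gripper's body (76 mm by 85 mm) begins 54 mm behind the grasp point. The pads swing forward as they close: fully open they stand 13 mm farther back than shut.
Start: joints at [1.064, 0.104, 0.097, 1.564, 0, 1.353], TCP at [0.171, 0.575, 0.405] pointing down, gripper open.
Joint ranges: [-2.99, 2.99], [-0.84, 1.86], [-1.1, 1.16], [-1.84, 2.11], [-1.51, 1.56], [-3.14, 3.14]. Speed limits (rad/s): [2.22, 2.22, 2.57, 3.14, 3.14, 3.14].

INTERFACE

Orientations are given as a 3x3 rotation matrix whose columns are the frame's x, y, z axes.
In Python, from cell import * gives the robot as it stands. Calls block until the motion is done:
- reach(position, orientation): joint-space move of the TCP to a pose.
- move_linear(position, attitude=None, vel=0.15, until_force=None): straight line of the TCP; attitude=None keeps the orientation; vel is the mean speed in m/s. With until_force (N) it stops when the force on the tool has changed by that much, and returns True; else False.
- goto_joints(angles): joint-space move.
- command_gripper(opening, grip_force=None): finger opening in m; grip_force is the grip in N (None keeps the last); returns when the fingers have stopped.
- pause(seconds).
- inverse_kinematics(position, orientation): joint angles nearest the present ones, or None.
- sense(): the state.
- read_camera(name): name is "scene" or "top" or "wrist"; returns (picture, depth): 420x560x3 uint8, red, green, blue; 420x560 float32, m along the optical axis (not along the pixel's ray), 0 where there is no reading.
- camera_info(name): a dict with "vertical_fov" (degrees; the focal length in pixels is half the picture's height over the tangent of half this angle, whatever the lens; pixels are square), "cx", "cy" (the principal point, pixels), "xyz" and "orientation" of the camera in the world; the wrist camera has in their place "mount" (4x4, takes a point from camera to tool coordinates, whose origin is the TCP and whose axes are the tool frame's). Camera axes: x right, y down, z forward; pixel columns grow to the right and rows downward; lengths in m; the calibration is good to about 2 mm. A picture is of the moment at which its call begins: read the wrist's pose just before it. camera_info takes no time and is no camera call.
A pose or a line that the arm cannot do raises IKError and nothing moves.
- sign_off(): hands the job in, once; it reports no verdict.
The state is a dict: "clock": time; "joints": joint angles; "dq": joint speeds; "joint_torque": joint torques, N m; "ee_pos": TCP position; "eef_rot": TCP orientation; "wrist_force": force on the tool from outside, world axes, zero at the start; "ft_torque": the same for the moment, N m; "opening": finger opening in m.
Only numpy, scipy, OpenCV 4.12 (cv2) and the standard library are available. Lean on these libraries where they do the work, as an engineer would, in place of code of your own. Each camera call takes 0.05 s, during which the arm holds its last target. There are 200 camera calls.

TASK

Stand the tall rail blank on edge in the clamping jig, between the fence and the sliding jaw, roughly centred on the jaw, and let go of it. Then turn the knob sunk in the jig's round well clockwise until the jaw has pushed the blank square against the fence and nips it with about 10 N (never more than 20 N, which bruises the wood), and take the gripper away. Move the jaw only with the knob, do not press hard on the jig's housing or fence, and leave the other things on the bench alone.

Things in the scene. Friction and masses are not known exactly. Their poses are not given: they have to be found in the camera images.
- jig: The clamping jig, fixed to the bench. Origin on the bench top, under the jig's plywood base plate, which is 10 mm thick (x -75 to 75 mm, y -200 to 100 mm in the jig's frame); its upper face is the bed. The jaw advances along the jig's +y towards the fence; all in the middle of the jig's x.
- housing: Aluminium housing on the base plate, centred at y = -140 mm in the jig's frame, 112 x 112 mm, its top 48 mm above the bench, with a round well 80 mm across and 36 mm deep (well floor 12 mm above the bench) in its middle, open to the top. Origin on its vertical centre line, 10 mm above the bench. The knob stands on that centre line.
- knob_mid (a point): Middle of the black ribbed round knob, on its vertical axis, 28 mm above the bench: 30 mm across, 14 to 42 mm above the bench, 25 mm free all round. Starts at the jaw's open end; turns up to 3.1 rad clockwise seen from above, 8 mm of jaw per rad. Friction 0.17 N m, stays where left; each 10 N of nip adds 0.08 N m, felt truly only in slow turning (0.05 rad/s). Grip with 40 N.
- jaw_face (a point): A point of the jaw: the middle of its rubber shoe's face (towards +y of the jig) while nothing presses on it, 20 mm above the bench. At the start at y = -20 mm in the jig's frame. The shoe is 60 mm long (along the jig's x), from 12 to 28 mm above the bench, and sprung: it gives 1 mm for 12 N, 3 mm at most.
- jaw: The jaw with its shoe, driven by the knob, axes as the jig's; its origin lies 5 mm behind jaw_face and 10 mm above the bench.
- fence_face (a point): Middle of the bar of the fence, on the side that looks at the jaw (-y of the jig), 19 mm above the bench; 40 to 48 mm from the open jaw's face. Bar 120 mm long (along the jig's x), top 28 mm above the bench. On it sits a wooden facing, square to the jaw, 110 mm long and as high; its face stands 4 to 9 mm proud of this point, set differently each time and not measured.
- fence: The fence with its facing; its origin lies on the bed, 9 mm below fence_face, axes as the jig's.
- blank_mid (a point): Middle of the loose rail blank: planed wood, 90 mm long (its x), 24 mm thick (its y), 56 mm tall (its z), about 85 g, standing on its long narrow edge on the bench. In the jig its length lies along the jig's x, its 24 mm thickness between fence and jaw.
- blank: The same blank; its origin is in the middle of its underside, 28 mm below blank_mid.
- offcut: Bystander: flat wooden offcut 70 x 45 x 18 mm; origin at its underside.
- short_block: Bystander: short dark wood block 35 x 50 x 30 mm; origin at its underside.
- try_square: Bystander: try square, wooden stock and steel blade; origin at its underside.
- glue: Bystander: white bottle, 56 mm across, 150 mm tall; origin at its underside.
- mallet: Bystander: hammer lying on the bench; origin at its underside.
- dowel_cup: Bystander: steel cup 68 mm across with three dowels standing in it; origin at its underside.
- tape: Bystander: grey tape measure 62 x 36 x 60 mm; origin at its underside.
Mind the look-alikes: they are no part of the job. Leave any green or red look-alike of the blank alone.

How it is judged:
On the way, in this order (a step that is already met when the one before it is completed fails the run):
1. the blank stands in the jig between fence and jaw, not yet nipped, let go (z of blank_mid in the frame of jig between 0.0355 and 0.0405 m and x of blank_mid in the frame of jig between -0.025 and 0.025 m and y of blank_mid in the frame of fence_face below -0.013 m and y of blank_mid in the frame of jaw_face above 0.008 m and angle between blank_mid's own z axis and vertical below 0.06 rad and contact force between the fingers and blank below 0.2 N and contact force between jaw and blank below 3 N), for 0.2 s.
2. the jaw nips the blank against the fence (contact force between jaw and blank between 4 and 18 N and contact force between fence and blank above 3 N), for 0.2 s.
At the end, for the whole second after the job is handed in: The blank stands on the bed, upright within 0.06 rad, square to the fence within 0.05 rad, its middle within 25 mm of the jaw's middle lengthwise, between jaw and fence, pressed by the jaw with 4 to 18 N and on the fence with more than 3 N, at rest and not held (all of step 2 and z of blank_mid in the frame of jig between 0.0355 and 0.0405 m and x of blank_mid in the frame of jig between -0.025 and 0.025 m and y of blank_mid in the frame of fence_face below -0.013 m and y of blank_mid in the frame of jaw_face above 0.008 m and angle between blank_mid's own z axis and vertical below 0.06 rad and contact force between the fingers and blank below 0.2 N and angle between the x axis of blank and the x axis of jig, either way round below 0.05 rad and linear speed of blank below 0.01 m/s); the robot touches nothing.
It fails at once if the blank is bruised: the jaw presses it with more than 24 N (contact force between jaw and blank above 24 N).
It fails at once if the jaw is pushed by the gripper (more than 6 N) (contact force between the fingers and jaw above 6 N).
It fails at once if the gripper leans on the housing or fence with more than 25 N (contact force between the fingers and housing above 25 N or contact force between the fingers and fence above 25 N).
It fails at once if a bystander is moved more than 30 mm (distance of any of offcut, short_block, try_square, glue, mallet, dowel_cup, tape from where it was at the start of the episode above 0.03 m).
It also fails if it takes over 72 s, if anything falls off the work surface, if the arm or the gripper's body presses on something with over 40 N, if the wrist force passes 120 N, or if a joint passes its speed limit or range.

## Working session

There is one attempt and no reset: what is moved stays moved. The work goes in short steps, each a Python script; the robot and the scene stay as the last script left them, time stands still between calls to the robot, and variables do not carry over. Pictures are saved under pics/ and viewed, about 8 in all and at most 12, crops included, and the job is handed in when it is done.

```bash
ls; mkdir -p pics
python3 - <<'E'
from cell import *
import cv2,numpy as np
for n in("top","scene"):
    p,d=read_camera(n); cv2.imwrite(f"pics/{n}0.png",p[:,:,::-1]); np.savez(f"{n}0.npz",p=p,d=d)
    print(n,camera_info(n), d[210,280])
print(camera_info("wrist")); print(sense())
E
```

```text
pics
top {'vertical_fov': 55.03855409389497, 'cx': 283.73310282132906, 'cy': 209.2083882902608, 'xyz': array([ 0.41603066, -0.02495889,  1.06694047]), 'orientation': array([[ 0.00243998, -0.98771819,  0.15622684],
       [-0.9999937 , -0.00200706,  0.0029288 ],
       [-0.00257927, -0.15623301, -0.98771686]])} 1.0687871
scene {'vertical_fov': 51.43279802853221, 'cx': 278.0074721345546, 'cy': 216.83752003640964, 'xyz': array([1.36247012, 0.36979037, 1.10924431]), 'orientation': array([[-0.41216819,  0.69915084, -0.58421357],
       [ 0.9110792 ,  0.32135184, -0.25820087],
       [ 0.00721676, -0.63868701, -0.76943279]])} 1.4570459
{'vertical_fov': 60.05719920443225, 'cx': 280.0564490892687, 'cy': 211.37938780371474, 'mount': array([[ 9.99999086e-01,  1.33657209e-03,  2.03440743e-04,
        -2.22224852e-04],
       [-1.33575453e-03,  9.53524256e-01,  3.01313307e-01,
        -7.70251925e-02],
       [ 2.08741272e-04, -3.01313303e-01,  9.53525170e-01,
         3.19334239e-02],
       [ 0.00000000e+00,  0.00000000e+00,  0.00000000e+00,
         1.00000000e+00]])}
{'clock': 0.1, 'joints': array([ 1.06431075e+00,  1.04633933e-01,  9.65538834e-02,  1.56388775e+00,
       -1.50830742e-05,  1.35311807e+00]), 'dq': array([-0.00020691, -0.00107718,  0.00068835, -0.00137488,  0.00185053,
       -0.00109087]), 'joint_torque': array([ 6.44654923e-03, -5.58207464e+01,  5.04720211e+01,  1.28174020e-02,
       -2.38403318e-04, -2.92317338e-05]), 'ee_pos': array([0.17081999, 0.57507389, 0.40400704]), 'eef_rot': array([[ 2.84808818e-01,  9.58584180e-01, -5.55099361e-04],
       [ 9.58583654e-01, -2.84809259e-01, -1.03171531e-03],
       [-1.14708341e-03, -2.38267558e-04, -9.99999314e-01]]), 'wrist_force': array([-0.54632199, -0.7709311 , -0.66001811]), 'ft_torque': array([ 0.00025734, -0.03300928,  0.01343509]), 'opening': 0.08523584031785539}
```

View pics/top0.png

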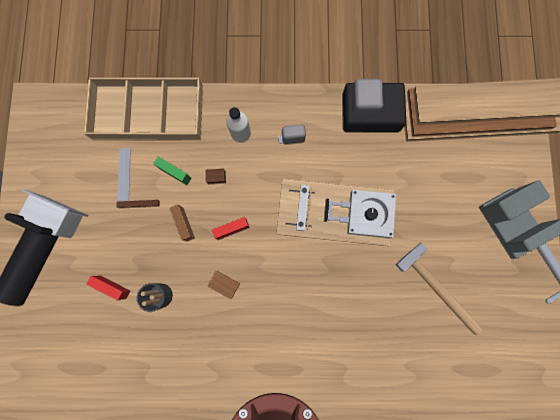

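View pics/scene0.png

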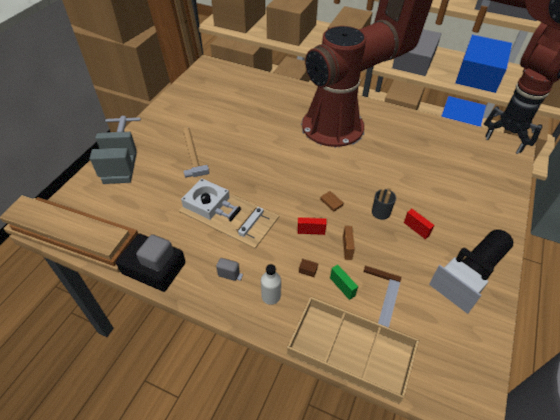

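Candidates for the blank, by top-view pixel:
- Brown upright block (181,223).
- Flat offcut (224,284).
- Short dark block (215,176).
- Red look-alikes (230,228) and (108,288).
- Green look-alike (171,170).

I choose (181,223): plain wood, long, narrow and tall. The jig has its housing and knob at about (372,213) and its fence at about (303,208). Next are coarse positions, then a closer look with the wrist camera.

```bash
cat > h.py <<'E'
from cell import *
import numpy as np, cv2
def cloud(name,p=None,d=None):
    """picture, world points (HxWx3, nan where none), and ray function to plane z"""
    c=camera_info(name)
    if name=="wrist":
        s=sense(); M=np.array(c["mount"]); R=s["eef_rot"]@M[:3,:3]; t=s["eef_rot"]@M[:3,3]+s["ee_pos"]
    else: R,t=np.array(c["orientation"]),np.array(c["xyz"])
    if p is None: p,d=read_camera(name)
    f=p.shape[0]/2/np.tan(np.radians(c["vertical_fov"]/2))
    v,u=np.mgrid[:p.shape[0],:p.shape[1]]
    ray=lambda u,v:np.stack([(u-c["cx"])/f,(v-c["cy"])/f,np.ones_like(u,float)],-1)@R.T
    P=t+ray(u,v)*d[...,None]; P[d==0]=np.nan
    def onz(uv,z):
        uv=np.asarray(uv,float); r=ray(uv[...,0],uv[...,1]); return t+r*((z-t[2])/r[...,2])[...,None]
    return p,P,onz
def comp(mask,seed):
    """largest component near seed pixel (u,v)"""
    n,l,st,ce=cv2.connectedComponentsWithStats(mask.astype(np.uint8))
    k=1+np.argmin([np.hypot(*(ce[i]-seed))+(1e3 if st[i,4]<15 else 0) for i in range(1,n)])
    return l==k
def rect(xy):
    """minAreaRect -> centre, angle of long side, (long, short)"""
    (c,s,a)=cv2.minAreaRect(xy.astype(np.float32)); a=np.radians(a)
    if s[0]<s[1]: a+=np.pi/2; s=s[::-1]
    return np.array(c),(a+np.pi/2)%np.pi-np.pi/2,s
def down(yaw):  # tool x along yaw in world, pointing down
    c,s=np.cos(yaw),np.sin(yaw); return np.array([[c,s,0],[s,-c,0],[0,0,-1.]])
E
python3 - <<'E'
from h import *
z=np.load("top0.npz"); p,P,onz=cloud("top",z["p"],z["d"])
Z=P[...,2]
print("table z",np.nanmedian(Z[300:330,300:380]))
for n,s,lo,hi in(("blank",(181,223),.045,.07),("housing",(372,213),.04,.06),("fence",(303,208),.02,.04)):
    m=comp((Z>lo)&(Z<hi),s); print(n,m.sum(),rect(P[m][:,:2]),np.median(P[m][:,2]))
# close crop of choice
cv2.imwrite("pics/crop1.png",cv2.resize(p[140:310,80:410,::-1],None,fx=2.4,fy=2.4,interpolation=cv2.INTER_CUBIC))
E
```

```text
table z -0.00035411001026652844
blank 357 (array([0.54279912, 0.24243142]), np.float64(0.40078636955999514), (0.09048593044281006, 0.024990860372781754)) 0.054715241544289084
housing 1199 (array([ 0.56780314, -0.247785  ]), np.float64(1.469534420034596), (0.11320693790912628, 0.11243584007024765)) 0.047190402438473944
fence 453 (array([ 0.58555418, -0.07403694]), np.float64(-0.10262078470651392), (0.11995693296194077, 0.029626118019223213)) 0.027268274233985368
```

View pics/crop1.png

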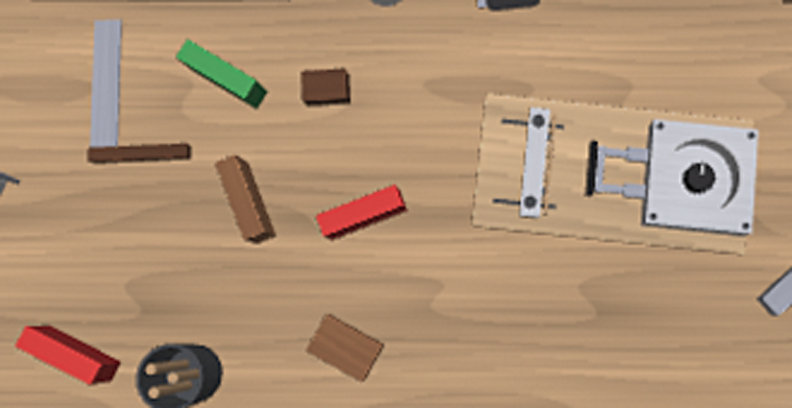

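The crop shows the brown blank at (245,198), clear of the red block. Its measured size of 90 x 25 mm and 55 mm height match. The jig is at yaw about -0.10. I'll move the wrist camera over the jig to measure the slot and knob, then over the blank.

Run:
```python
from h import *
yj=-0.102; jy=np.array([-np.sin(yj),np.cos(yj)]); jx=np.array([np.cos(yj),np.sin(yj)])
O=np.array([.5678,-.2478])+.14*jy
def view(xy,yaw,z,tag):
    reach([*xy,z],down(yaw)); pause(.15)
    r=cloud("wrist"); cv2.imwrite(f"pics/{tag}.png",r[0][:,:,::-1]); np.savez(tag+".npz",p=r[0],P=r[1]); return r
p,P,onz=view(O-.04*jy-.01*jx,yj+np.pi/2,.38,"w_jig")
s=sense(); print(s["clock"],s["joints"].round(2))
Z=P[...,2]; xy=P[...,:2]-O; X=xy@jx; Y=xy@jy
m=(abs(Z-.048)<.006)&(abs(Y+.14)<.07)&(abs(X)<.07); c,a,sz=rect(P[m][:,:2]); print("housing",c,a,sz,np.median(Z[m]))
m=(abs(Z-.042)<.006)&(np.hypot(X,Y+.14)<.025); print("knob",cv2.minEnclosingCircle(P[m][:,:2].astype(np.float32)),np.median(Z[m]),rect(P[m][:,:2]))
m=(abs(Z-.028)<.005)&(Y>0)&(Y<.06)&(abs(X)<.08); c,a,sz=rect(P[m][:,:2]); print("fence",c,a,sz,np.median(Z[m]))
m&=abs(X)<.045
for x0 in np.arange(-.045,.045,.01):
    k=m&(X>=x0)&(X<x0+.01); print(round(x0,3),np.percentile(Y[k],[1,3,50,99]).round(4),end=" ")
    k=(abs(Z-.026)<.006)&(Y<-.01)&(Y>-.05)&(X>=x0)&(X<x0+.01); print("jaw",np.percentile(Y[k],[1,97,99]).round(4) if k.sum()>5 else None)
p,P,onz=view([.5428,.2424],.4008+np.pi/2,.38,"w_bl")
s=sense(); print(s["clock"],s["joints"].round(2))
Z=P[...,2]; m=(abs(Z-.056)<.006)&(np.hypot(*(P[...,:2]-[.5428,.2424]).transpose(2,0,1))<.06); print("blank",rect(P[m][:,:2]),np.median(Z[m]))
```

```text
3.2 [-0.48  0.06  0.01  1.52  0.   -0.37]
housing [ 0.57130694 -0.24657661] 1.469910724696624 (0.1129470020532608, 0.11253241449594498) 0.04670704586999308
knob ((0.5711885094642639, -0.24604390561580658), 0.016357285901904106) 0.04058082371382249 (array([ 0.57114929, -0.24633043]), np.float64(-0.9281511878348021), (0.03144348785281181, 0.03130388259887695))
fence [ 0.58849865 -0.07271416] -0.09878556642069114 (0.11967086791992188, 0.030047612264752388) 0.026814250622415714
-0.045 [0.0213 0.0216 0.0359 0.0504] jaw None
-0.035 [0.0216 0.0218 0.0371 0.0504] jaw [-0.0263 -0.0191 -0.0191]
-0.025 [0.0216 0.0219 0.0372 0.0507] jaw [-0.0497 -0.0191 -0.019 ]
-0.015 [0.0215 0.0217 0.0375 0.0505] jaw [-0.0489 -0.0188 -0.0187]
-0.005 [0.0215 0.0219 0.0372 0.0508] jaw [-0.0351 -0.0186 -0.0185]
0.005 [0.0216 0.0217 0.0372 0.0504] jaw [-0.035  -0.0184 -0.0183]
0.015 [0.0215 0.0219 0.0377 0.0508] jaw [-0.05   -0.0191 -0.0189]
0.025 [0.0217 0.0218 0.0371 0.0507] jaw [-0.0481 -0.0189 -0.0189]
0.035 [0.0216 0.0218 0.0379 0.0508] jaw None
4.85 [ 0.2   0.08  0.03  1.52 -0.   -0.2 ]
blank (array([0.54584414, 0.24439581]), np.float64(0.3997779969027502), (0.09047823399305344, 0.024013975635170937)) 0.05473720872260529
```

View pics/w_jig.png

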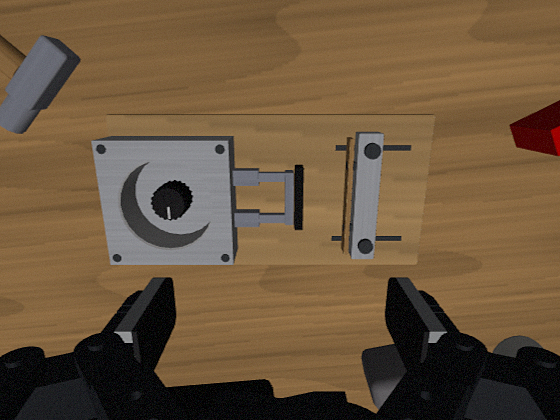

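The wrist and top cameras disagree by a constant 3 mm or so in x. I'll spin the tool half a turn over the blank: a mount error changes sign between opposite views, so I can separate it out. Then I'll grasp the blank and lift it.

Run:
```python
from h import *
b1=np.array([.54584,.24440]); a=.3998
y2=a-np.pi/2
reach([.5428,.2424,.38],down(y2)); pause(.15)
p,P,_=cloud("wrist"); print("j6",sense()["joints"][5])
Z=P[...,2]; m=(abs(Z-.056)<.006)&(np.hypot(*(P[...,:2]-b1).transpose(2,0,1))<.06); b2,a2,sz=rect(P[m][:,:2]); print("blank",b2,a2,sz)
c=(b1+b2)/2; a=(a+a2)/2; R=down(a+np.pi/2)
e=R[:2,:2].T@(b1-c); print("mean",c,"tool-frame offset of measurement",e); np.save("e.npy",e)
reach([*c,.30],R); command_gripper(.05,40)
print(sense()["wrist_force"])
print(move_linear([*c,.201],vel=.12,until_force=8))
command_gripper(.0,40); s=sense(); print(s["opening"],s["ee_pos"],s["wrist_force"])
move_linear([*c,.30],vel=.15); s=sense(); print(s["opening"],s["clock"],s["wrist_force"])
```

```text
j6 2.9418121027772504
blank [0.54619128 0.24352746] 0.400519887003419 (0.08986420929431915, 0.024046331644058228)
mean [0.54601564 0.24396373] tool-frame offset of measurement [4.70227790e-04 8.19440583e-06]
[-0.09704106 -0.09770138 -0.3541396 ]
False
0.0233764189801509 [0.54643239 0.2440942  0.20201076] [-1.02766635  0.49270794  6.17427811]
0.02355258802944492 12.925 [ 0.49138368  0.94611154 -1.23457561]
```

Run:
```python
from h import *
yj=-.100; jy=np.array([-np.sin(yj),np.cos(yj)]); jx=np.array([np.cos(yj),np.sin(yj)])
H=np.array([.57130,-.24658])-.00047*jy; np.save("H.npy",H)   # housing centre, corrected
O0=np.array([.5678,-.2478])+.14*np.array([np.sin(.102),np.cos(.102)])
mid=O0+.0008*jy; t=mid+jx*((H-mid)@jx); print("target",t,"jig y",(t-H)@jy-.14)
R=down(yj+np.pi/2)
reach([*t,.30],R); pause(.2); print(sense()["opening"])
move_linear([*t,.222],vel=.12); pause(.2)
print(move_linear([*t,.2105],vel=.02,until_force=4)); s=sense(); print(s["ee_pos"],s["wrist_force"])
command_gripper(.045); s=sense(); print("open",s["wrist_force"])
move_linear([*t,.30],vel=.15)
v=H+.08*jy
reach([*v,.38],R); pause(.15)
p,P,_=cloud("wrist"); cv2.imwrite("pics/placed.png",p[:,:,::-1]); print("clock",sense()["clock"])
xy=P[...,:2]-H; X=xy@jx; Y=xy@jy-.14-.00047; Z=P[...,2]
m=(abs(Z-.066)<.006)&(abs(Y)<.06)&(abs(X)<.07); c,a,sz=rect(np.c_[X[m],Y[m]]); print("blank jig",c,a,sz,np.median(Z[m]))
m=(abs(Z-.028)<.005)&(Y>0)&(Y<.06)&(abs(X)<.06); print("facing y",np.percentile(Y[m],[1,3]))
m=(abs(Z-.026)<.006)&(Y<-.01)&(Y>-.05)&(abs(X)<.03); print("jaw y",np.percentile(Y[m],[97,99]))
```

```text
target [ 0.58520045 -0.1080392 ] jig y -0.00029360203980974275
0.02343973460587116
True
[ 0.5850981  -0.10792301  0.2119455 ] [-0.23664047  0.11393614  4.18689899]
open [-0.28745206  0.84303618  0.47068902]
clock 17.725
blank jig [-0.00095874 -0.00048789] -0.0007077350596880194 (0.09010723978281021, 0.02431177906692028) 0.06473556247724999
facing y [0.02037922 0.02139109]
jaw y [-0.01233219 -0.01221807]
```

View pics/placed.png

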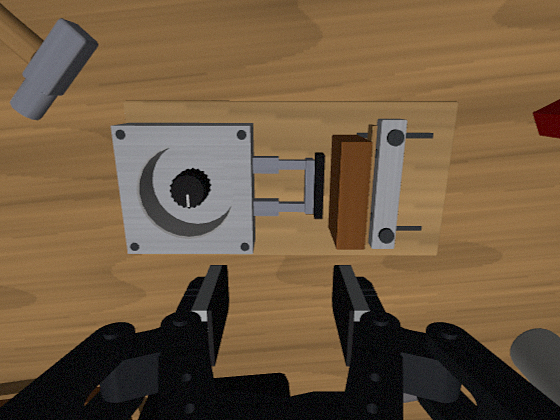

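The blank stands in the slot between the jaw at about x=320 px and the fence at about x=372 px, square within 0.001 rad and centred within 1 mm. The remaining jaw travel comes to about 16.5 mm, or 2.06 rad of knob. I'll grip the knob now and turn partway, recording the torque.

Run:
```python
from h import *
K=np.array([.5712,-.2467]); R=down(1.47+1.6)
reach([*K,.29],R); command_gripper(.040,40); pause(.2)
s=sense(); print("clock",s["clock"],s["joints"].round(2),s["ft_torque"],s["wrist_force"])
print(move_linear([*K,.190],vel=.08,until_force=6)); print(sense()["ee_pos"])
command_gripper(0,40); pause(.2); s=sense(); print(s["opening"],s["wrist_force"],s["ft_torque"],s["ee_pos"])
q=s["joints"].copy(); np.save("q0.npy",q)
def turn(d):
    g=q.copy(); g[5]+=d; goto_joints(g); s=sense()
    print(round(d,3),"clk %.3f j6 %.4f dq %.3f tz %.3f"%(s["clock"],s["joints"][5]-q[5],s["dq"][5],s["ft_torque"][2]),s["wrist_force"].round(1))
for d in(.4,.8,1.2): turn(d)
for i in range(1,9): turn(1.2+.01*i)
```

```text
clock 19.6667 [-0.62  0.18 -0.03  1.36  0.   -2.12] [ 0.00011831  0.00644571 -0.01127083] [-0.15460359 -0.05793387 -0.37309448]
False
[ 0.57147045 -0.24687209  0.19071288]
0.029115235367988365 [-3.14196613  0.47957121  6.25507289] [0.13503322 0.80214815 0.0146711 ] [ 0.57117309 -0.24684136  0.19088913]
0.4 clk 21.983 j6 0.3963 dq -0.009 tz -0.223 [-1.8  1.4  0.8]
0.8 clk 22.450 j6 0.7945 dq -0.001 tz -0.128 [-3.9  1.4  2.8]
1.2 clk 22.917 j6 1.1933 dq -0.013 tz -0.183 [-4.9  1.8  3.7]
1.21 clk 23.167 j6 1.2027 dq -0.001 tz 0.083 [-3.9  2.3  4.3]
1.22 clk 23.417 j6 1.2126 dq -0.002 tz 0.110 [-4.3  1.7  3.3]
1.23 clk 23.667 j6 1.2226 dq -0.000 tz 0.055 [-5.1  2.8  3.1]
1.24 clk 23.917 j6 1.2326 dq -0.001 tz 0.097 [-5.2  1.9  3.7]
1.25 clk 24.167 j6 1.2426 dq -0.002 tz 0.048 [-4.6  2.8  2.7]
1.26 clk 24.417 j6 1.2527 dq -0.003 tz 0.059 [-4.6  2.7  3.6]
1.27 clk 24.667 j6 1.2626 dq -0.002 tz 0.109 [-5.2  3.   2.9]
1.28 clk 24.917 j6 1.2726 dq -0.002 tz 0.071 [-5.1  1.4  3.5]
```

Run:
```python
from h import *
import threading
q=np.load("q0.npy"); log=[];run=True
def samp():
    while run:
        try: s=sense(); log.append((s["clock"],s["joints"][5]-q[5],s["dq"][5],s["ft_torque"][2]))
        except Exception as e: log.append(repr(e)); break
s=sense(); print(s["clock"],s["eef_rot"].round(4).tolist())
th=threading.Thread(target=samp); th.start()
a=-.08; Rz=np.array([[np.cos(a),-np.sin(a),0],[np.sin(a),np.cos(a),0],[0,0,1]])
try: move_linear(s["ee_pos"]+[0,0,.0008],Rz@s["eef_rot"],vel=.0005)
except Exception as e: print(repr(e))
run=False; th.join(); s=sense()
print(s["clock"],s["joints"][5]-q[5],s["ft_torque"][2],len(log))
if log and not isinstance(log[-1],str):
    for r in log[::max(1,len(log)//25)]: print(np.round(r,4))
else: print(log[-1:])
```

```text
24.9167 [[-0.2246, 0.9745, -0.0007], [0.9745, 0.2246, -0.0002], [-0.0001, -0.0007, -1.0]]
25.35 1.3485182951020818 0.12952400838499764 2
[ 2.49167e+01  1.27260e+00 -2.00000e-03  7.09000e-02]
[2.5350e+01 1.3485e+00 1.4000e-02 1.2950e-01]
```

```bash
cat > t.py <<'E'
from h import *
q=np.load("q0.npy")
P0=np.array([.5712,-.2467,.1903])
def Rq(d):  # orientation with knob turned d clockwise from grasp
    return down(1.47+1.6-d)
def rd():
    s=sense(); return s["clock"],s["joints"][5]-q[5],s["dq"][5],s["ft_torque"][2],s["joint_torque"][5]
E
python3 - <<'E'
from t import *
for st,n in((.005,8),(.01,8),(.02,5)):
    d0=rd()[1]
    for i in range(1,n+1):
        move_linear(P0,Rq(d0+st*i),vel=.15); print(st,np.round(rd(),3),end=" ")
        pause(.02);print(np.round(rd(),3)[2:])
E
```

```text
0.005 [25.6    1.351  0.     0.16   0.175] [-0.     0.196  0.175]
0.005 [ 2.5867e+01  1.3560e+00 -1.0000e-03  4.5000e-02  1.2700e-01] [-0.002  0.153  0.121]
0.005 [2.6133e+01 1.3610e+00 1.0000e-03 1.3400e-01 1.1300e-01] [0.    0.07  0.107]
0.005 [ 2.640e+01  1.366e+00 -1.000e-03  1.800e-01  1.060e-01] [0.    0.093 0.1  ]
0.005 [26.667  1.371 -0.     0.108  0.106] [-0.001  0.07   0.1  ]
0.005 [ 2.6933e+01  1.3760e+00 -1.0000e-03  9.5000e-02  1.0500e-01] [0.001 0.115 0.1  ]
0.005 [2.720e+01 1.381e+00 1.000e-03 7.400e-02 1.060e-01] [-0.001  0.07   0.1  ]
0.005 [ 2.7467e+01  1.3860e+00 -1.0000e-03  1.0200e-01  1.0600e-01] [0.001 0.112 0.1  ]
0.01 [ 2.7733e+01  1.3940e+00 -3.0000e-03  8.1000e-02  1.0100e-01] [-0.002  0.108  0.092]
0.01 [ 2.800e+01  1.404e+00 -2.000e-03  7.100e-02  9.800e-02] [-0.001  0.079  0.084]
0.01 [ 2.8267e+01  1.4140e+00 -4.0000e-03  4.8000e-02  9.7000e-02] [0.001 0.113 0.084]
0.01 [ 2.8533e+01  1.4240e+00 -1.0000e-03  7.3000e-02  9.7000e-02] [-0.001  0.049  0.084]
0.01 [ 2.880e+01  1.434e+00 -2.000e-03  3.400e-02  9.700e-02] [-0.001  0.068  0.084]
0.01 [ 2.9067e+01  1.4440e+00 -2.0000e-03  9.0000e-02  9.7000e-02] [-0.     0.07   0.084]
0.01 [ 2.9333e+01  1.4540e+00 -2.0000e-03  4.5000e-02  9.7000e-02] [-0.001  0.073  0.084]
0.01 [ 2.960e+01  1.464e+00 -2.000e-03  5.500e-02  9.700e-02] [ 0.001 -0.004  0.084]
0.02 [ 2.9867e+01  1.4820e+00 -4.0000e-03  3.8000e-02  8.4000e-02] [-0.002  0.06   0.06 ]
0.02 [ 3.0133e+01  1.5020e+00 -3.0000e-03 -2.9000e-02  8.0000e-02] [-0.004  0.007  0.053]
0.02 [ 3.040e+01  1.522e+00 -4.000e-03  1.100e-02  8.000e-02] [-0.001 -0.029  0.052]
0.02 [ 3.0667e+01  1.5420e+00 -3.0000e-03 -1.8000e-02  8.0000e-02] [-0.003 -0.039  0.052]
0.02 [ 3.0933e+01  1.5620e+00 -3.0000e-03  3.2000e-02  8.0000e-02] [-0.001  0.049  0.052]
```

The `joint_torque[5]` reading is nearly noise-free and repeats well: a baseline of 0.097 with 0.01 rad steps. 10 N of nip should add 0.08 N m, over about 0.104 rad past contact, so torque rise and angle check each other. I'll step until the rise is about 0.06.

Run:
```python
from t import *
d=rd()[1]+.003
for st in (.06,)*4:
    d+=st; move_linear(P0,Rq(d),vel=.15); print(np.round(rd(),3))
base=[];L=[]
for i in range(55):
    d+=.01; move_linear(P0,Rq(d),vel=.15); r=rd(); L.append((round(r[1],3),round(r[4],4),round(r[3],2)))
    if i>=4 and r[4]-.097>.06: break
print(L,d,rd()[0],sense()["wrist_force"])
np.save("d.npy",d)
```

```text
[ 3.120e+01  1.623e+00 -1.100e-02 -1.760e-01  4.100e-02]
[ 3.145e+01  1.683e+00 -1.200e-02 -1.690e-01  3.800e-02]
[ 3.170e+01  1.743e+00 -1.200e-02 -1.590e-01  3.800e-02]
[ 3.195e+01  1.803e+00 -1.200e-02 -1.290e-01  3.800e-02]
[(np.float64(1.813), np.float64(0.0896), np.float64(-0.03)), (np.float64(1.823), np.float64(0.0963), np.float64(0.03)), (np.float64(1.833), np.float64(0.0967), np.float64(0.02)), (np.float64(1.843), np.float64(0.0967), np.float64(0.03)), (np.float64(1.853), np.float64(0.0967), np.float64(0.05)), (np.float64(1.863), np.float64(0.0967), np.float64(0.0)), (np.float64(1.873), np.float64(0.0967), np.float64(0.11)), (np.float64(1.883), np.float64(0.0967), np.float64(0.07)), (np.float64(1.893), np.float64(0.0967), np.float64(0.04)), (np.float64(1.903), np.float64(0.0967), np.float64(0.07)), (np.float64(1.913), np.float64(0.0966), np.float64(0.05)), (np.float64(1.923), np.float64(0.0966), np.float64(0.07)), (np.float64(1.933), np.float64(0.0965), np.float64(0.05)), (np.float64(1.943), np.float64(0.0965), np.float64(0.1)), (np.float64(1.953), np.float64(0.0965), np.float64(0.05)), (np.float64(1.963), np.float64(0.0965), np.float64(0.12)), (np.float64(1.973), np.float64(0.0965), np.float64(0.03)), (np.float64(1.983), np.float64(0.0971), np.float64(0.05)), (np.float64(1.993), np.float64(0.1031), np.float64(0.0)), (np.float64(2.003), np.float64(0.1102), np.float64(0.03)), (np.float64(2.013), np.float64(0.1173), np.float64(0.1)), (np.float64(2.023), np.float64(0.1243), np.float64(0.12)), (np.float64(2.033), np.float64(0.1314), np.float64(0.15)), (np.float64(2.043), np.float64(0.1384), np.float64(0.12)), (np.float64(2.053), np.float64(0.1455), np.float64(0.1)), (np.float64(2.063), np.float64(0.1525), np.float64(0.14)), (np.float64(2.073), np.float64(0.1596), np.float64(0.16))] 2.0749550654159714 38.7 [-5.11300994  1.59849431  3.61034416]
```

There is a clean kink at 1.984 rad, and torque (7.9 N) agrees with angle (8.5 N). I'll take two more steps to about 10 N, then release, retreat and check.

Run:
```python
from t import *
d=float(np.load("d.npy"))
for i in range(2):
    d+=.01; move_linear(P0,Rq(d),vel=.15); print(np.round(rd(),4))
command_gripper(.040); pause(.1); s=sense(); print(s["opening"],s["wrist_force"],s["ft_torque"])
move_linear(P0+[0,0,.10],vel=.12)
H=np.load("H.npy"); yj=-.1; jy=np.array([-np.sin(yj),np.cos(yj)]); jx=np.array([np.cos(yj),np.sin(yj)])
reach([*(H+.11*jy),.38],down(yj+np.pi/2)); pause(.15)
p,P,_=cloud("wrist"); cv2.imwrite("pics/final.png",p[:,:,::-1])
xy=P[...,:2]-H; X=xy@jx; Y=xy@jy-.14-.00047; Z=P[...,2]
m=(abs(Z-.066)<.006)&(abs(Y)<.06)&(abs(X)<.07); c,a,sz=rect(np.c_[X[m],Y[m]]); print("blank jig",c,a,sz,np.median(Z[m]),np.ptp(Z[m]))
print(sense()["clock"],sense()["wrist_force"])
```

```text
[ 3.8950e+01  2.0827e+00 -1.3000e-03  1.0560e-01  1.6670e-01]
[ 3.9200e+01  2.0927e+00 -1.7000e-03  1.0880e-01  1.7370e-01]
0.04005025813623345 [-0.09900989 -0.07961739  0.44496684] [-0.01876626  0.01082556 -0.03305303]
blank jig [-0.00112339  0.00800324] -0.0014128069582870495 (0.08953863382339478, 0.024583183228969574) 0.06478877120774443 0.006904339030377515
41.3833 [-0.82413699 -0.36316115 -0.71145164]
```

View pics/final.png

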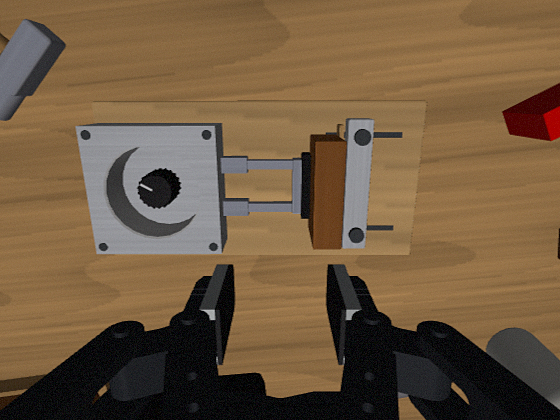

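The jaw (x≈305 px) presses the blank (x≈328 px) onto the fence facing. The knob mark moved from 6 o'clock to about 10 o'clock, which fits 2.1 rad clockwise.

```bash
python3 -c "
from cell import *
sign_off()"
```

```text
the job is handed in; nothing more can be done
```

I stood the brown blank in the jig, let go of it, turned the knob about 2.09 rad clockwise to nip it, took the gripper away and handed the job in. The last clock reading was about 41 s of the 72 s allowed.

- **Nip force:** torque and angle both put the nip near 10 N. Contact showed as a clean kink at 1.984 rad. The torque rise of 0.077 N m means about 9.6 N, and 0.109 rad past contact means about 10.4 N. The jaw force itself was not measured directly.
- **Blank position:** after release it is 1.1 mm off centre along the jaw and square to the jig within 0.0015 rad. The final picture shows it standing upright against the fence facing.
- **Disagreements:**
    - The top camera read about 3 mm off from the wrist camera. A half-turn check put the wrist camera's own error at about 0.5 mm, so I used the wrist readings.
    - The raw wrist torque was too noisy to use, so I judged the nip from the last joint's torque.
    - The jaw position measured after placing the blank was spoiled by the blank's own side, so I used the earlier reading.
- **Not checked:** I made no final check that the bystanders stayed put, but no move went near them.

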